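Shut down the lathe: coarse speed to idle, ear defenders on the rail

ROBOT

A 7-joint arm with a two-finger parallel gripper is mounted at the origin on the work surface. World frame = base frame: x ahead of the robot, y to its left, z up, the work surface at z = 0. Lengths are in m, angles in rad, forces in N, time in s.
With the tool pointing down it reaches from about 0.4 to 0.85 m from the base axis. Payload 10.4 kg.
Tool frame: the origin (TCP) lies midway between the tips of the shut fingers; the grasp point (between the pads) lies 19 mm behind it; z points along the fingers, y is the line along which they close (so a half turn about z gives the same grasp; the last joint's range is limited). The gripper opens to 85 mm and grips with 20 to 120 N. Pads are 22 mm wide; open, the fingers measure 114 mm over their backs; the gripper's body (76 mm by 85 mm) begins 54 mm behind the grasp point. The pads swing forward as they close: fully open they stand 13 mm farther back than shut.
Start: joints at [1.266, 0.332, -0.065, 1.46, 0.022, 1.35, -0.088], TCP at [0.174, -0.6, 0.231] pointing down, gripper open.
Joint ranges: [-2.6, 2.6], [-0.5, 2.12], [-1.47, 1.34], [0.16, 2.42], [-1.27, 4.41], [0.06, 2.06], [-2.6, 2.6]. Speed limits (rad/s): [2.22, 2.22, 2.79, 2.79, 3.14, 3.14, 3.14].

INTERFACE

Orientations are given as a unit quaternion [x, y, z, w].
In Python, from workcell import get_obs, camera, camera_params, hand_in gives the robot as it stands.
- The arm moves only by the tool carry_out, never from a script. Its argument "commands" is a list that holds one entry, the list of rows, each a list of 6 numbers: the shift along the tool's x, y, z in units of 40 mm (1.0 is 40 mm), then the turn, a rotation vector about the tool's x, y, z in units of 6 degrees (1.0 is 6 degrees). In form: [[[x, y, z, ax, ay, az], ...]]. A call has 1 to 20 rows; each row shifts and turns the commanded pose from where the row before left it, along the tool's axes as they then stand; what a row does not reach is not made up. A row lasts 1/12 s, in which the tool goes at most 41.7 mm and 7.16 degrees, less where a joint would pass 70% of its speed; a pose out of reach is approached as far as the arm can. A call is refused whole if a number of a shift passes 1 or a number of a turn 1, either way. A call with a gripper value outside its range is refused whole. "hand" is the closure, from -1 (fully open) to 1 (shut), set as the call begins (left out, the last holds). The fingers move at their own pace and stop on an object; "force" is the grip in N (left out, the last holds). Time passes only in rows, so rows that do not move let the fingers close. It gives the time, the measured TCP pose, the force, the opening and the grip force at its end, in the units of the state.
- get_obs(): the state, without advancing time (a new reading comes with each control period).
- camera(name): name is "scene" or "top" or "wrist"; returns the picture (420x560x3 uint8, red, green, blue); there is no depth.
- camera_params(name): a dict with "mtx" (3x3 intrinsics, pixels), "k1" (the pictures are not rectified: a ray, as slopes to the right and down, at radius r is drawn at 1 + k1 r^2 times it, then the intrinsics apply), "R" (3x3) and "t" (3): a world point X has camera coordinates R X + t. Camera axes: x right, y down, z forward; pixel columns grow to the right and rows downward; lengths in m; the calibration is good to about 2 mm. A picture is of the moment at which its call begins: read the wrist's pose just before it. camera_params takes no time and is no camera call; for the wrist camera it gives the pose at the moment of the call.
- hand_in(): hands the job in; it is judged then, once.
The state is a dict: "clock": time; "joint_pos": joint angles; "joint_velocities": joint speeds; "tau": joint torques, N m; "position": TCP position; "ee_rot": TCP orientation; "ft_force": force on the tool from outside, world axes, zero at the start; "torque": the same for the moment, N m; "grip_width": opening from 0.0 (shut) to 1.0 (fully open); "grasp_force": force on a finger pad.
Only numpy, scipy, OpenCV 4.12 (cv2) and the standard library are available. Lean on these libraries where they do the work, as an engineer would, in place of code of your own. Each camera call takes 0.05 s, during which the arm holds its last target. There are 200 camera calls.

TASK

Finish up at the lathe: on the speed controller turn only the outer collar until its lug points at the long raised idle bar on the panel, leaving the inner fine knob exactly as it was set. Then hang the ear defenders over the wooden rail's bar, between its posts, one cup on each side, lowering them on without dropping them. Leave the other things on the bench undisturbed.

Things in the scene. Friction and masses are not known exactly. Their poses are not given: they have to be found in the camera images.
- control: Lathe speed controller, fixed: dark steel box 190 x 190 mm, pale grey panel on top 60 mm above the bench. Origin under its centre, z up. Two concentric knobs turn about the vertical axis through its centre. The raised idle bar (22 x 8 mm, 4 mm high, dark) lies radially 65 to 87 mm from that axis, on the box's +x side; the small round studs (9 mm) around the dial are other speeds.
- dial_centre (a point): On the common vertical axis of the knobs, at the collar's top face, 100 mm above the bench. The collar is a black cylinder of 58 mm diameter whose side runs from 68 to 100 mm above the bench; the panel below it is at 60 mm.
- coarse (a joint): Angle of the outer collar (rad), counter-clockwise from above positive, 0 = its lug points exactly at the idle bar (the box's +x direction); range -0.6 to 2.0, starts at 0.6 to 1.4. It turns against a constant friction of 0.12 N m and stays where it is left, no detents.
- lug_tip (a point): Upper outer end of the collar's only lug, on the lug's middle line, 60 mm from the dial axis, 96 mm above the bench. The lug sticks radially out of the collar's side, 12 mm wide, 70 to 96 mm above the bench.
- fine (a joint): Angle of the inner fine knob (rad), counter-clockwise positive, starts anywhere from -1.2 to 1.2. An aluminium disc, 40 mm diameter, 7 mm thick, on top of the collar, with a grip bar 38 x 11 mm up to 124 mm above the bench. It turns very easily (0.03 N m) and does not follow the collar. It must stay within 0.18 rad of its start.
- fine_tip (a point): One upper end of the fine knob's grip bar, 19 mm from the dial axis, 124 mm above the bench.
- headset: Ear defenders, rigid, loose, about 0.28 kg, standing on their two black cups, headband up. Origin at the cups' underside midway between them; x from cup to cup, z up. Cups 64 mm along y, 75 mm high, outer faces at x = +-88 mm, 90 mm clear between them; steel band 20 mm wide over the top.
- crown (a point): Middle of the flat underside of the headband's rubber crown pad, 126 mm above the cups' undersides. The straight pad, at the top of the band, is 90 mm along the headset's x, 26 mm along its y and 24 mm thick: pinch it across y from above, fingertips not below its underside, which comes to rest on the bar.
- rail: Home-made wooden rail, fixed: base 60 x 260 x 18 mm, two posts (22 mm wide along y, inner faces 212 mm apart, tops at 160 mm) and between them a round horizontal bar of 18 mm diameter along y. Origin under the base's centre, z up.
- bar_mid (a point): Top of the bar midway between the posts, 154 mm above the bench.
- mushroom: Bystander: turned wooden mushroom, 72 mm across, 77 mm high; origin under its foot.
- trysquare: Bystander: try square lying flat, wooden stock 110 mm, steel blade 130 mm; origin under the stock's middle.
- spoon: Bystander: wooden spoon, 200 mm long, lying; origin under its middle.
- screwdriver: Bystander: screwdriver, 190 mm long, lying; origin under its middle.
- glue: Bystander: white glue bottle, 56 mm across, 140 mm high; origin under its middle.
- mug: Bystander: white mug, 80 mm across, 90 mm high; origin under its middle.
- blank: Bystander: dark wood turning blank, 40 x 150 x 40 mm; origin under its middle.

How it is judged:
On the way, in this order (a step that is already met when the one before it is completed fails the run):
1. the collar's lug points at the idle bar (within 0.13 rad) while the ear defenders still stand where they were (within 30 mm) (value of joint coarse between -0.13 and 0.13 rad and distance of headset from where it was at the start of the episode below 0.03 m), for 0.3 s.
2. the ear defenders hang over the bar (x of crown in the frame of rail between -0.025 and 0.025 m and y of crown in the frame of rail between -0.095 and 0.095 m and z of crown in the frame of rail between 0.145 and 0.164 m and angle between headset's own z axis and vertical below 0.35 rad and angle between the x axis of headset and the x axis of rail, either way round below 0.6 rad and contact force between headset and rail above 0.5 N), for 0.2 s.
At the end, for the whole second after the job is handed in: Collar within 0.13 rad of the idle bar, fine knob within 0.18 rad of its start; ear defenders at rest on the bar: pad middle within 25 mm of the bar line and 95 mm of its middle, underside 145 to 164 mm up, within 0.6 rad of square across, tilt under 0.35 rad (all of step 2 and value of joint coarse between -0.13 and 0.13 rad and distance of fine_tip from where it was at the start of the episode below 0.0034 m and linear speed of headset below 0.05 m/s and angular speed of headset below 0.5 rad/s); the robot touches nothing.
It fails at once if the inner fine knob is turned by more than 0.18 rad (distance of fine_tip from where it was at the start of the episode above 0.0034 m).
It fails at once if the ear defenders fall (faster than 0.5 m/s with no finger on them) (linear speed of headset above 0.5 m/s and contact force between the fingers and headset below 0.05 N).
It fails at once if a bystander is moved by more than 40 mm (distance of any of mushroom, trysquare, spoon, screwdriver, glue, mug, blank from where it was at the start of the episode above 0.04 m).
It also fails if it takes over 64 s, if anything falls off the work surface, if the arm or the gripper's body presses on something with over 40 N, if the wrist force passes 120 N, or if a joint passes its speed limit or range.

## Working session

There is one attempt and no reset: what is moved stays moved. The work goes in short steps, Python scripts to look and compute and a tool call to move; the robot and the scene stay as the last step left them, time stands still between calls to the robot, and variables do not carry over. Pictures are saved under pics/ and viewed, at most 13 in all, crops included, and the job is handed in when it is done.

Besides the shell and the picture viewer there is one more tool, called after "Call:" as name([rows], argument=value, ...), one row to a line, values as JSON. carry_out: Moves the arm, as the interface text tells. Its arguments: {"type":"object","properties":{"commands":{"type":"array"},"hand":{"type":"number"},"force":{"type":"number"}},"required":["commands"]}

```bash
mkdir -p pics; ls; python3 - <<'E'
from workcell import *
import cv2,numpy as np
np.set_printoptions(precision=4,suppress=True)
o=get_obs();print(o)
for n in ("scene","top"):
    cv2.imwrite(f"pics/{n}0.png",cv2.cvtColor(camera(n),cv2.COLOR_RGB2BGR)); print(n,camera_params(n))
E
```

```text
pics
{'clock': 0.0, 'joint_pos': array([ 1.2664,  0.3328, -0.0647,  1.4609,  0.0216,  1.3499, -0.0885]), 'joint_velocities': array([-0.0011,  0.0009,  0.0003, -0.001 , -0.    , -0.0021,  0.001 ]), 'tau': array([ -0.0002, -62.5445,   0.0486, -39.1607,   0.0161,   0.01  ,
         0.    ]), 'position': array([ 0.1737, -0.6   ,  0.2305]), 'ee_rot': array([ 0.9901,  0.1404, -0.0001, -0.0007]), 'ft_force': array([-0.4659,  0.3182,  0.3161]), 'torque': array([ 0.0397, -0.0787, -0.0151]), 'grasp_force': 0.0, 'grip_width': 1.0006853388972834}
scene {'mtx': array([[480.889 ,   0.    , 278.489 ],
       [  0.    , 480.889 , 201.3128],
       [  0.    ,   0.    ,   1.    ]]), 'k1': 0.05448811984055704, 'R': array([[-0.5438,  0.839 , -0.018 ],
       [ 0.5424,  0.335 , -0.7704],
       [-0.6404, -0.4287, -0.6373]]), 't': array([ 0.3232, -0.2128,  1.6096])}
top {'mtx': array([[528.4891,   0.    , 282.9025],
       [  0.    , 528.4891, 199.0782],
       [  0.    ,   0.    ,   1.    ]]), 'k1': -0.054715630820502924, 'R': array([[ 0.0016, -0.9999,  0.0126],
       [-0.9977, -0.0025, -0.0681],
       [ 0.0681, -0.0125, -0.9976]]), 't': array([-0.0005,  0.5499,  1.5425])}
```

View pics/scene0.png

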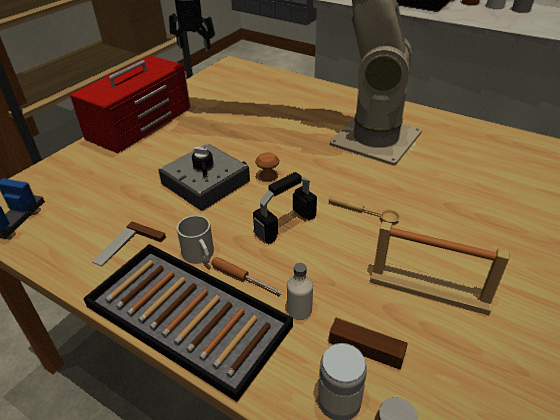

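View pics/top0.png

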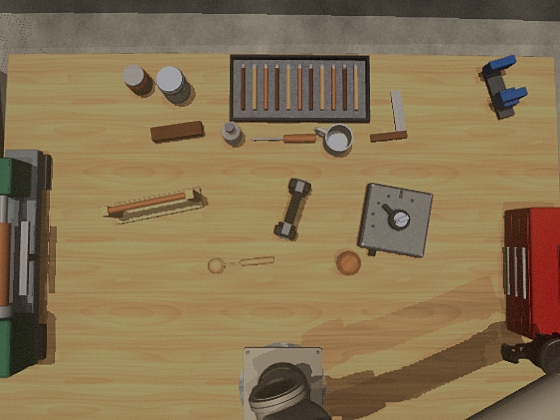

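The scene picture shows the controller (205,172), headset (285,205), rail (440,265). In the top picture they are at (398,219), (293,209) and (155,203), with the mushroom at (348,262). I'll zoom in on these.

```bash
cat > h.py <<'E'
import numpy as np,cv2
from workcell import *
np.set_printoptions(precision=4,suppress=True)
def ray(P,uv):
    K=P["mtx"];d=np.array([(uv[0]-K[0,2])/K[0,0],(uv[1]-K[1,2])/K[1,1]]);s=d.copy()
    for _ in range(20): s=d/(1+P["k1"]*(s@s))
    R=np.array(P["R"]);return -R.T@P["t"],R.T@np.r_[s,1]
def onz(P,uv,z):
    c,d=ray(P,uv);return c+d*(z-c[2])/d[2]
def tri(P1,u1,P2,u2):
    c1,d1=ray(P1,u1);c2,d2=ray(P2,u2)
    s=np.linalg.lstsq(np.c_[d1,-d2],c2-c1,rcond=None)[0]
    a,b=c1+d1*s[0],c2+d2*s[1];return (a+b)/2,np.linalg.norm(a-b)
def proj(P,X):
    x=np.array(P["R"])@X+P["t"];s=x[:2]/x[2];s=s*(1+P["k1"]*(s@s));K=P["mtx"]
    return np.array([K[0,0]*s[0]+K[0,2],K[1,1]*s[1]+K[1,2]])
def snap(n,f):
    P=camera_params(n);im=cv2.cvtColor(camera(n),cv2.COLOR_RGB2BGR);cv2.imwrite(f,im);return P,im
def crop(im,u0,v0,w,h,k): return cv2.resize(im[v0:v0+h,u0:u0+w],None,fx=k,fy=k,interpolation=cv2.INTER_CUBIC)
E
python3 - <<'E'
from h import *
t=cv2.imread("pics/top0.png");s=cv2.imread("pics/scene0.png")
g=lambda c:np.clip(255*(c/255.)**.6,0,255).astype('uint8')
a=np.hstack([crop(t,350,175,90,90,4.444),crop(t,260,170,90,90,4.444)])
b=np.hstack([crop(s,160,135,100,75,3.0),crop(s,240,165,90,75,3.0)])
b=cv2.resize(b,(800,200)) if 0 else b
c=np.zeros((400+225,800,3),'uint8');c[:400,:800]=a[:400,:800];c[400:625,:b.shape[1]]=b[:225]
cv2.imwrite("pics/z1.png",g(c[:600]))
E
```

```text
(no output)
```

View pics/z1.png

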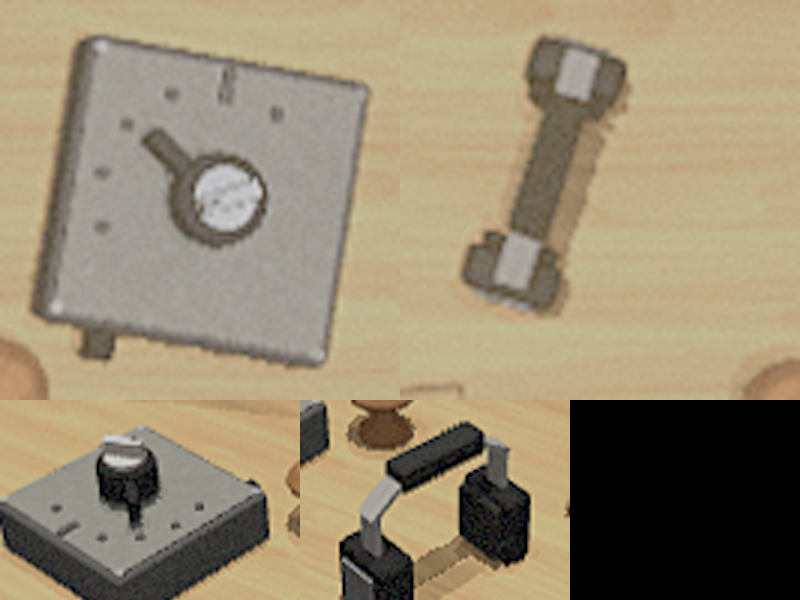

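```bash
python3 - <<'E'
from h import *
T=camera_params("top");S=camera_params("scene")
k=4.4444
ct=lambda u,v:(350+u/k-.4,175+v/k-.4); hs=lambda u,v:(260+(u-400)/k-.4,170+v/k-.4)
s1=lambda u,v:(160+u/3,135+(v-400)/3); s2=lambda u,v:(240+(u-300)/3,165+(v-400)/3)
cor=[onz(T,ct(*p),.06) for p in [(88,40),(368,88),(322,362),(50,312)]];print("corners",cor,np.mean(cor,0))
bar=onz(T,ct(227,87),.064);col=onz(T,ct(218,200),.097);lug=onz(T,ct(150,137),.096)
print("bar",bar,"col",col,"lug",lug)
c=np.mean(cor,0)
an=lambda v:np.arctan2(v[1],v[0])
print("axis bar",an(bar-c),an(cor[0]-cor[3]),an(cor[1]-cor[2]),"lug",an(lug-c),"len",np.linalg.norm((lug-c)[:2]))
print("lugtip tri",tri(T,ct(150,137),S,s1(136,505)), "knob", tri(T,ct(228,190),S,s1(123,445)))
# headset
print("pad tri", tri(T,hs(545,168),S,s2(434,445)))
e1,e2=onz(T,hs(578,68),.14),onz(T,hs(519,262),.14);print("hs ends",e1,e2,an(e1-e2),"pad c",onz(T,hs(547,168),.15))
# cup bottoms in scene
# rail colour mask
t=cv2.imread("pics/top0.png");s=cv2.imread("pics/scene0.png")
for im,P,(u0,v0,u1,v1),n in((t,T,(95,180,215,230),'top'),(s,S,(360,215,520,310),'sc')):
    h=cv2.cvtColor(im,cv2.COLOR_BGR2HSV)[v0:v1,u0:u1]
    m=((h[...,0]<13)&(h[...,1]>120)&(h[...,2]>60)).astype('uint8')
    nn,l,st,ce=cv2.connectedComponentsWithStats(m);i=1+np.argmax(st[1:,4]);y,x=np.where(l==i)
    d=np.c_[x+u0,y+v0].astype(float);mu=d.mean(0);w=np.linalg.svd(d-mu,full_matrices=False)[2][0];q=(d-mu)@w
    print(n,st[i],mu,mu+w*q.min(),mu+w*q.max(),np.median(h[m>0],0))
E
```

```text
corners [array([ 0.5926, -0.249 ,  0.06  ]), array([ 0.5618, -0.4326,  0.06  ]), array([ 0.3838, -0.3995,  0.06  ]), array([ 0.4162, -0.2227,  0.06  ])] [ 0.4886 -0.3259  0.06  ]
bar [ 0.5619 -0.3387  0.064 ] col [ 0.4875 -0.3242  0.097 ] lug [ 0.5274 -0.2815  0.096 ]
axis bar -0.172848336768055 -0.14768671900584932 -0.1834987436419427 lug 0.8526155208036139 len 0.05901816704787142
lugtip tri (array([ 0.528 , -0.2836,  0.0852]), np.float64(0.00015496866797129127)) knob (array([ 0.4926, -0.3251,  0.1172]), np.float64(0.0019760747444902155))
pad tri (array([ 0.5196, -0.0247,  0.1474]), np.float64(0.003843277286535658))
hs ends [ 0.5806 -0.0435  0.14  ] [ 0.4615 -0.0074  0.14  ] -0.29443714134412835 pad c [ 0.5185 -0.0242  0.15  ]
top [45 24  5  3  7] [142.     205.1429] [143.7996 204.4667] [139.9652 205.9074] [ 12. 155. 133.]
sc [ 30  13 107  31 547] [443.2614 243.1316] [390.3428 230.5572] [495.8508 255.6278] [ 12. 179. 145.]
```

```bash
cat >> h.py <<'E'
from scipy.spatial.transform import Rotation as Ro
def yaw(o): 
    x=Ro.from_quat(o["ee_rot"]).as_matrix()[:,0];return np.arctan2(x[1],x[0])
def plan(target,yw):
    "shift first in present tool axes (units 40mm), then turn about tool z (units 6deg)"
    o=get_obs();M=Ro.from_quat(o["ee_rot"]).as_matrix()
    d=(yw-yaw(o)+np.pi)%(2*np.pi)-np.pi
    print("clock",o["clock"],"pos",o["position"],"yaw",yaw(o),"q",o["joint_pos"],"w",o["grip_width"])
    print("shift units",M.T@(np.array(target)-o["position"])/.04,"turn z units",-np.degrees(d)/6)
E
python3 - <<'E'
from h import *
T=camera_params("top");S=camera_params("scene")
t=cv2.imread("pics/top0.png");h=cv2.cvtColor(t,cv2.COLOR_BGR2HSV)[180:230,95:215]
m=((h[...,0]<17)&(h[...,1]>115)&(h[...,2]<200)).astype('uint8')
n,l,st,ce=cv2.connectedComponentsWithStats(m);i=1+np.argmax(st[1:,4]);print(st[i],ce[i]+[95,180])
r=cv2.minAreaRect(np.argwhere(l==i)[:,::-1].astype(np.float32));print(r)
A,B=onz(T,(108,211),.145),onz(T,(197,191),.145);print("bar",A,B,(A+B)/2,np.arctan2(*(A-B)[1::-1]))
a,b=onz(S,(390.3,230.6),.145),onz(S,(495.8,255.6),.145);print("sc bar",a,b,(a+b)/2,np.arctan2(*(b-a)[1::-1]),np.linalg.norm(a-b))
for n,p in(("mush",(348,262)),("tb",(505,210)),("tb2",(505,330))):print(n,onz(T,p,.07))
plan([.27,-.42,.28],.2817)
M=Ro.from_quat(get_obs()["ee_rot"]).as_matrix();print(M.T@[.23,.11,0]/.04)
cv2.imwrite("pics/z2.png",crop(t,90,170,130,65,6))
E
```

```text
[ 12  12  78  26 513] [144.7037 202.9532]
((51.51923751831055, 25.096153259277344), (11.766965866088867, 78.25033569335938), 78.69007110595703)
bar [0.5077 0.4772 0.145 ] [0.5627 0.2355 0.145 ] [0.5352 0.3563 0.145 ] 1.794795637984556
sc bar [0.5517 0.2656 0.145 ] [0.5089 0.4739 0.145 ] [0.5303 0.3697 0.145 ] 1.7737787936913816 0.2126616703527186
mush [ 0.3676 -0.1841  0.07  ]
tb [ 0.5163 -0.6422  0.07  ]
tb2 [ 0.1724 -0.6351  0.07  ]
clock 0.1 pos [ 0.1737 -0.6001  0.2306] yaw 0.28178642454157354 q [ 1.2664  0.3328 -0.0647  1.4608  0.0216  1.3499 -0.0885] w 0.9997468742144304
shift units [ 3.5645 -3.6559 -1.2305] turn z units 0.0008252935797522414
[ 6.2879 -1.0426  0.0007]
```

View pics/z2.png

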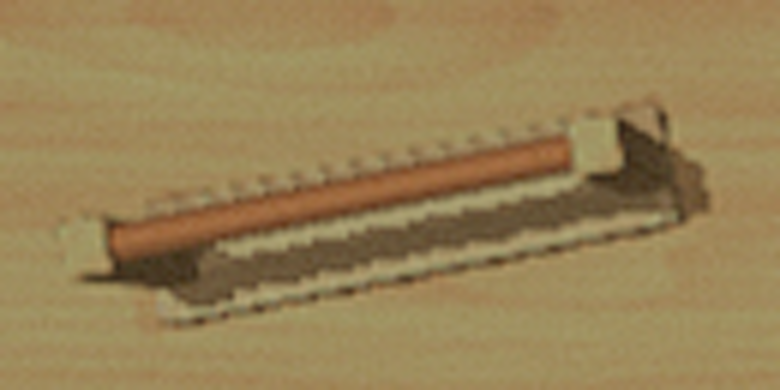

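The crop shows the bar from top pixel (108,210) to (185,195), between two pale posts. The scene view puts its middle near (0.530, 0.370).

Call:
carry_out([
  [[0.45,-0.45,-0.15,0,0,0],[0.45,-0.45,-0.15,0,0,0],[0.45,-0.45,-0.15,0,0,0],[0.45,-0.45,-0.15,0,0,0],[0.45,-0.45,-0.15,0,0,0],[0.45,-0.45,-0.15,0,0,0],[0.45,-0.45,-0.15,0,0,0],[0.45,-0.45,-0.15,0,0,0],[0.8,-0.13,0,0,0,-0.5],[0.8,-0.13,0,0,0,-0.5],[0.8,-0.13,0,0,0,0],[0.8,-0.13,0,0,0,0],[0.8,-0.13,0,0,0,0],[0.8,-0.13,0,0,0,0],[0.5,-0.13,0,0,0,0],[0,0,0,0,0,0],[0,0,0,0,0,0]],
], hand=-1)

```text
clock: 1.52
position: [0.4578, -0.3118, 0.2788]
ee_rot: [0.981, 0.193, -0.0, -0.0]
ft_force: [-0.7, -0.8, 0.2]
grip_width: 0.996
grasp_force: 0.0
```

```bash
python3 - <<'E'
from h import *
plan([.52,-.29,.2],.85)
P,im=snap("wrist","pics/w1.png");print(P)
T=camera_params("top");A,B=onz(T,(108,210),.145),onz(T,(185,195.2),.145);print("bar",A,B,(A+B)/2,np.arctan2(*(A-B)[1::-1]))
E
```

```text
clock 1.5167 pos [ 0.4578 -0.3118  0.2788] yaw 0.38900904198506325 q [ 0.8442  0.1775 -0.374   1.5621  0.065   1.4153 -0.7163] w 0.9964870079530975
shift units [1.6475 0.0866 1.9692] turn z units -4.402139381324732
{'mtx': array([[347.8775,   0.    , 272.4706],
       [  0.    , 347.8775, 206.8831],
       [  0.    ,   0.    ,   1.    ]]), 'k1': -0.060103828723391796, 'R': array([[ 0.3794, -0.9252, -0.0012],
       [-0.8817, -0.362 ,  0.3027],
       [-0.2805, -0.1138, -0.9531]]), 't': array([-0.462 ,  0.2378,  0.5183])}
bar [0.5104 0.4772 0.145 ] [0.5512 0.268  0.145 ] [0.5308 0.3726 0.145 ] 1.7634360528201474
```

View pics/w1.png

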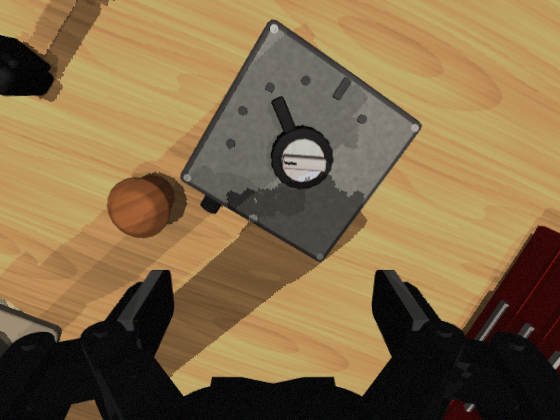

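The wrist picture shows the collar centre at (302,157), the lug tip at (278,101), the idle bar at (342,89) and the panel corners at the corner screws.

```bash
python3 - <<'E'
from h import *
import json
P=camera_params("wrist");T=camera_params("top");k=4.4444
an=lambda v:np.arctan2(v[1],v[0])
scr=[onz(P,p,.06) for p in[(275,29),(416,128),(320,257),(187,178)]];c=np.mean(scr,0)
im=cv2.imread("pics/w1.png");g=cv2.GaussianBlur(cv2.cvtColor(im,cv2.COLOR_BGR2GRAY),(3,3),0)
m=(g[85:200,255:345]<45).astype('uint8');n,l,st,_=cv2.connectedComponentsWithStats(m);i=1+np.argmax(st[1:,4]);print(st[i])
col=onz(P,(302,159),.1);lug=onz(P,(278.5,100),.096);root=onz(P,(292,128),.096);bar=onz(P,(342,89),.064)
print("c",c,"col",col,"lug",lug,"root",root,"bar",bar)
print("x-axis",an(bar-c),an(scr[0]-scr[3]),an(scr[1]-scr[2]),"lug",an(lug-col),an(lug-root),"len",np.linalg.norm((lug-col)[:2]))
print("tri lug",tri(P,(278.5,100),T,(350+150/k-.4,175+137/k-.4)),"tri collar",tri(P,(302,159),T,(350+218/k-.4,175+200/k-.4)))
plan([.52,-.285,.2],.85)
E
```

```text
[  16   12   62   93 1813]
c [ 0.488 -0.331  0.06 ] col [ 0.4883 -0.3299  0.1   ] lug [ 0.5289 -0.2895  0.096 ] root [ 0.5107 -0.3105  0.096 ] bar [ 0.5623 -0.3438  0.064 ]
x-axis -0.17051794919496394 -0.1855663760114094 -0.18367827498065756 lug 0.7824329882857018 0.8541849055937206 len 0.057253665023873926
tri lug (array([ 0.5293, -0.2901,  0.0545]), np.float64(0.0009563730331775709)) tri collar (array([ 0.4869, -0.3307,  0.0786]), np.float64(0.004999251494062256))
clock 1.5667 pos [ 0.4568 -0.3131  0.2789] yaw 0.3866735422176017 q [ 0.8455  0.177  -0.3725  1.5624  0.0652  1.4153 -0.716 ] w 0.9991455130559334
shift units [ 1.7296 -0.0528  1.9711] turn z units -4.424441761279621
```

Call:
carry_out([
  [[0.42,0.04,0.49,0,0,0],[0.42,0.04,0.49,0,0,0],[0.42,0.04,0.49,0,0,0],[0.41,0.03,0.5,0,0,0],[0,0,0,0,0,-0.7],[0,0,0,0,0,-0.7],[0,0,0,0,0,-0.7],[0,0,0,0,0,-0.7],[0,0,0,0,0,-0.7],[0,0,0,0,0,-0.65],[0,0,0,0,0,0],[0,0,0,0,0,0],[0,0,0,0,0,0]],
])

```text
clock: 2.65
position: [0.5207, -0.294, 0.2005]
ee_rot: [0.918, 0.397, -0.0, 0.0]
ft_force: [-0.8, -0.5, -0.1]
grip_width: 1.003
grasp_force: 0.0
```

```bash
python3 - <<'E'
from h import *
plan([.521,-.2935,.074],.82)
P,im=snap("wrist","pics/w2.png")
E
```

```text
clock 2.65 pos [ 0.5207 -0.294   0.2005] yaw 0.8175384714014579 q [ 0.8057  0.3271 -0.455   1.5592  0.148   1.2896 -0.4228] w 1.0033533366970764
shift units [ 0.0159 -0.0036  3.1625] turn z units -0.023505866641202407
```

View pics/w2.png

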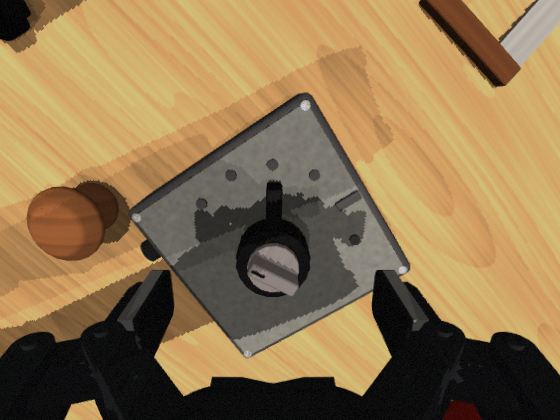

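The lug stands vertical at column 274 (tip row 183), the collar centre is at (273,257), and the idle bar is at (347,199). The tool is lined up with the lug.

```bash
python3 - <<'E'
from h import *
P=camera_params("wrist");an=lambda v:np.arctan2(v[1],v[0])
lug=onz(P,(274,183),.096);col=onz(P,(273,257),.1);bar=onz(P,(347,199),.064)
scr=[onz(P,p,.06) for p in[(305,105),(403,269),(248,353),(137,217)]];c=np.mean(scr,0)
print(lug,col,bar,"c",c,"x",an(bar-c),an(scr[0]-scr[3]),an(scr[1]-scr[2]),"lug",an(lug-col),np.linalg.norm((lug-col)[:2]),an(lug-c))
print("tri lug", tri(P,(274,183),camera_params("top"),(350+150/4.444-.4,175+137/4.444-.4)))
E
```

```text
[ 0.5343 -0.2818  0.096 ] [ 0.4945 -0.3233  0.1   ] [ 0.5644 -0.3394  0.064 ] c [ 0.4901 -0.3284  0.06  ] x -0.14771883353592077 -0.1761962728778972 -0.1770463443277228 lug 0.8060491979251393 0.057502736079245644 0.8117805811169861
tri lug (array([ 0.5292, -0.2876,  0.0648]), np.float64(0.0004515733935566376))
```

Call:
carry_out([
  [[0.05,0,0.5,0,0,0],[0,0,0.5,0,0,0],[0,0,0.5,0,0,0],[0,0,0.5,0,0,0],[0,0,0.4,0,0,0],[0,0,0.3,0,0,0],[0,0,0.25,0,0,0],[0,0,0.2,0,0,0],[0,0,0,0,0,0],[0,0,0,0,0,0]],
])

```text
clock: 3.53
position: [0.5228, -0.2918, 0.0747]
ee_rot: [0.917, 0.399, 0.0, 0.0]
ft_force: [0.6, -0.7, 0.8]
grip_width: 1.001
grasp_force: 0.0
```

Call:
carry_out([
  [[0,0,0,0,0,0],[0,0,0,0,0,0],[0,0,0,0,0,0],[0,0,0,0,0,0],[0,0,0,0,0,0],[0,0,0,0,0,0],[0,0,0,0,0,0],[0,0,0,0,0,0],[0,0,0,0,0,0],[0,0,0,0,0,0],[0,0,0,0,0,0],[0,0,0,0,0,0]],
], hand=1, force=25)

```text
clock: 4.53
position: [0.5229, -0.2918, 0.0748]
ee_rot: [0.917, 0.399, 0.0, 0.0]
ft_force: [-0.1, -0.5, 3.4]
grip_width: 0.134
grasp_force: 29.9
```

Call:
carry_out([
  [[-0.003,0.083,0,0,0,0.667],[-0.003,0.083,0,0,0,0.667],[-0.003,0.083,0,0,0,0.667],[-0.003,0.083,0,0,0,0.667],[-0.003,0.083,0,0,0,0.667],[-0.003,0.083,0,0,0,0.667],[-0.003,0.083,0,0,0,0.667],[-0.003,0.083,0,0,0,0.667],[-0.003,0.083,0,0,0,0.667],[-0.003,0.083,0,0,0,0.667],[-0.003,0.083,0,0,0,0.667],[-0.003,0.083,0,0,0,0.667],[-0.003,0.083,0,0,0,0.667],[-0.003,0.083,0,0,0,0.667],[0,0.02,0,0,0,0.18],[0,0,0,0,0,0],[0,0,0,0,0,0]],
])

```text
clock: 5.95
position: [0.5382, -0.3372, 0.0749]
ee_rot: [0.996, -0.088, 0.002, 0.002]
ft_force: [7.9, -8.4, -3.7]
grip_width: 0.134
grasp_force: 29.1
```

Call:
carry_out([
  [[0,0,0,0,0,0],[0,0,0,0,0,0],[0,0,0,0,0,0],[0,0,0,0,0,0],[0,0,0,0,0,0],[0,0,0,0,0,0],[0,0,0,0,0,0],[0,0,0,0,0,0],[0,0,0,0,0,0],[0,0,0,0,0,0]],
], hand=-1)

```text
clock: 6.78
position: [0.5371, -0.3348, 0.0746]
ee_rot: [0.996, -0.088, 0.0, 0.0]
ft_force: [0.6, -0.2, -0.1]
grip_width: 1.002
grasp_force: 0.0
```

Call:
carry_out([
  [[0,0,-0.4,0,0,0],[0,0,-0.6,0,0,0],[0,0,-0.7,0,0,0],[0,0,-0.7,0,0,0],[0,0,-0.7,0,0,0],[0,0,-0.2,0,0,0],[0,0,0,0,0,0],[0,0,0,0,0,0]],
])

```text
clock: 7.45
position: [0.537, -0.3348, 0.2061]
ee_rot: [0.996, -0.088, -0.0, 0.0]
ft_force: [-0.1, 0.1, -0.3]
grip_width: 1.002
grasp_force: 0.0
```

```bash
python3 - <<'E'
from h import *
plan([.52,-.0245,.25],1.277-np.pi/2+np.pi)
plan([.52,-.0245,.25],1.277-np.pi/2)
P,im=snap("wrist","pics/w3.png")
E
```

```text
clock 7.45 pos [ 0.537  -0.3348  0.2061] yaw -0.17557505927485692 q [ 0.6731  0.3746 -0.2446  1.4642  0.0919  1.314  -1.325 ] w 1.0024513330337765
shift units [-1.7734 -7.5629 -1.0997] turn z units -28.871070053735778
clock 7.45 pos [ 0.537  -0.3348  0.2061] yaw -0.17557505927485692 q [ 0.6731  0.3746 -0.2446  1.4642  0.0919  1.314  -1.325 ] w 1.0024513330337765
shift units [-1.7734 -7.5629 -1.0997] turn z units 1.1289299462642182
```

View pics/w3.png

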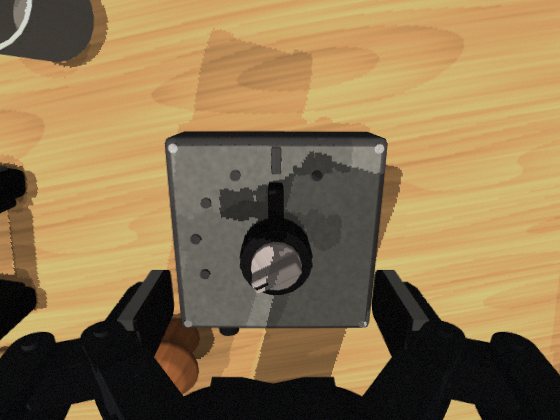

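The lug (276,183) now lies in line with the idle bar (276,159). On to the headset.

Call:
carry_out([
  [[0,0,-0.6,0,0,0],[-0.1,-0.4,-0.5,0,0,0],[-0.17,-0.75,0,0,0,0],[-0.17,-0.75,0,0,0,0],[-0.17,-0.75,0,0,0,0],[-0.17,-0.75,0,0,0,0],[-0.17,-0.75,0,0,0,0.3],[-0.17,-0.75,0,0,0,0.3],[-0.17,-0.75,0,0,0,0.3],[-0.17,-0.75,0,0,0,0.23],[-0.17,-0.75,0,0,0,0],[-0.14,-0.41,0,0,0,0],[0,0,0,0,0,0],[0,0,0,0,0,0],[0,0,0,0,0,0]],
])

```text
clock: 8.75
position: [0.5312, -0.0256, 0.2493]
ee_rot: [0.989, -0.147, -0.001, 0.0]
ft_force: [0.1, -0.7, -0.1]
grip_width: 0.995
grasp_force: 0.0
```

```bash
python3 - <<'E'
from h import *
plan([.52,-.0245,.128],-.294)
P,im=snap("wrist","pics/w4.png")
E
```

```text
clock 8.75 pos [ 0.5312 -0.0256  0.2493] yaw -0.2949983263647946 q [ 0.3611  0.1476 -0.439   1.6597  0.0643  1.3504 -1.9537] w 0.9954258518733194
shift units [-0.2718  0.053   3.033 ] turn z units -0.009533314546563301
```

View pics/w4.png

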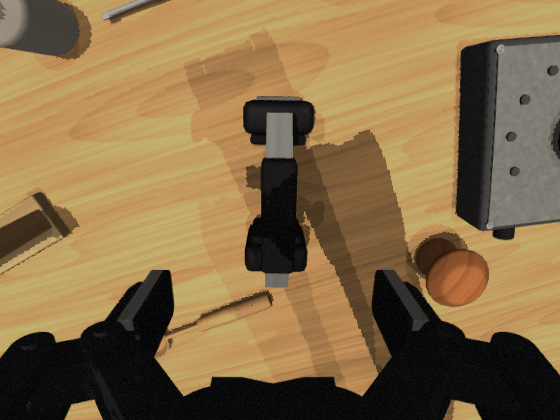

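The pad runs up the image from about row 225 to row 158, centred on column 279. That is near the tool's mid-column, 273.

```bash
python3 - <<'E'
from h import *
P=camera_params("wrist");T=camera_params("top");S=camera_params("scene")
u=np.array([np.cos(-.294),np.sin(-.294),0])
for s in(-.045,0,.045):
  for z in (.126,.15): print(s,z,proj(P,np.array([.52,-.0245,z])+u*s))
e=onz(P,(279.5,158),.15);b=onz(P,(279,210),.15);print("far end",e,"mid",b,"axis",np.arctan2(*(e-b)[1::-1]), "centre from far end",e-u*.045)
im=cv2.imread("pics/w4.png");g=cv2.cvtColor(im,cv2.COLOR_BGR2GRAY)
for r in(120,130,165,185,205,275,282):
    x=np.arange(250,310);row=g[r,250:310];print(r,"dark",x[row<50][[0,-1]] if (row<50).any() else None,"bright",x[row>110][[0,-1]])
t=lambda u,v:(260+(u-400)/4.444-.4,170+v/4.444-.4)
# far pad end, top and wrist
print("tri far end",tri(P,(279.5,158),T,t(567,105)),"near/far in scene",tri(P,(279.5,158),S,(240+92/3,165+72/3)))
plan([e[0]-u[0]*.045,e[1]-u[1]*.045,.129],-.294)
E
```

```text
-0.045 0.126 [275.2686 262.8047]
-0.045 0.15 [275.5087 276.7744]
0 0.126 [275.3132 212.5169]
0 0.15 [275.5724 222.8486]
0.045 0.126 [275.354  157.0471]
0.045 0.15 [275.6328 162.7433]
far end [ 0.5655 -0.0411  0.15  ] mid [ 0.5289 -0.0298  0.15  ] axis -0.2992988535230548 centre from far end [ 0.5224 -0.0281  0.15  ]
120 dark [250 309] bright [267 291]
130 dark [250 309] bright [267 291]
165 dark [262 297] bright [254 260]Traceback (most recent call last):
  File "<stdin>", line 9, in <module>
IndexError: index 0 is out of bounds for axis 0 with size 0
```

Call:
carry_out([
  [[-0.1,0.05,0,0,0,0],[-0.11,0.05,0.4,0,0,0],[0,0,0.5,0,0,0],[0,0,0.5,0,0,0],[0,0,0.5,0,0,0],[0,0,0.4,0,0,0],[0,0,0.3,0,0,0],[0,0,0.2,0,0,0],[0,0,0.2,0,0,0],[0,0,0,0,0,0],[0,0,0,0,0,0]],
])

```text
clock: 9.72
position: [0.5226, -0.026, 0.1308]
ee_rot: [0.989, -0.147, 0.0, 0.0]
ft_force: [-0.6, -0.2, 0.4]
grip_width: 0.996
grasp_force: 0.0
```

Call:
carry_out([
  [[0,0,0,0,0,0],[0,0,0,0,0,0],[0,0,0,0,0,0],[0,0,0,0,0,0],[0,0,0,0,0,0],[0,0,0,0,0,0],[0,0,0,0,0,0],[0,0,0,0,0,0],[0,0,0,0,0,0],[0,0,0,0,0,0],[0,0,0,0,0,0]],
], hand=1, force=45)

```text
clock: 10.63
position: [0.5227, -0.0261, 0.1309]
ee_rot: [0.989, -0.147, 0.0, 0.0]
ft_force: [-0.9, -1.6, 5.3]
grip_width: 0.296
grasp_force: 45.8
```

Call:
carry_out([
  [[0,0,-0.1,0,0,0],[0,0,-0.2,0,0,0],[0,0,-0.3,0,0,0],[0,0,-0.5,0,0,0],[0,0,-0.5,0,0,0],[0,0,-0.5,0,0,0],[0,0,-0.5,0,0,0],[0,0,-0.5,0,0,0],[0,0,-0.5,0,0,0],[0,0,-0.5,0,0,0],[0,0,-0.4,0,0,0],[0,0,-0.2,0,0,0],[0,0,0,0,0,0],[0,0,0,0,0,0]],
])

```text
clock: 11.8
position: [0.5223, -0.0257, 0.3183]
ee_rot: [0.989, -0.146, -0.0, 0.0]
ft_force: [-0.6, 1.6, -4.3]
grip_width: 0.292
grasp_force: 44.7
```

```bash
python3 - <<'E'
from h import *
plan([.5305,.371,.31],.195)
P,a=snap("scene","pics/s5.png")
E
```

```text
clock 11.8 pos [ 0.5223 -0.0257  0.3183] yaw -0.2938171574250452 q [ 0.3687  0.0997 -0.4376  1.5667  0.0424  1.4847 -1.9353] w 0.2916636033901822
shift units [-2.6772 -9.5527  0.2073] turn z units -4.6678600123395055
```

View pics/s5.png

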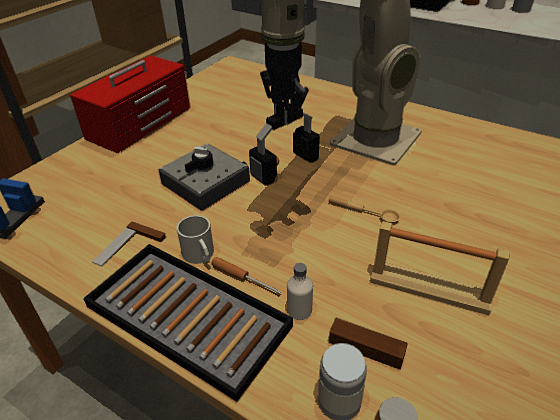

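The headset hangs upright in the gripper, cups at (262,165) and (306,143), well clear of the bench. I'll carry it to above the rail.

Call:
carry_out([
  [[-0.08,-0.3,0,0,0,0],[-0.14,-0.5,0,0,0,0],[-0.196,-0.7,0,0,0,0],[-0.196,-0.7,0,0,0,0],[-0.196,-0.7,0,0,0,0],[-0.196,-0.7,0,0,0,0],[-0.196,-0.7,0,0,0,0],[-0.196,-0.7,0,0,0,0],[-0.196,-0.7,0,0,0,0],[-0.196,-0.7,0,0,0,0],[-0.196,-0.7,0,0,0,0],[-0.196,-0.7,0,0,0,0],[-0.196,-0.7,0,0,0,0],[-0.196,-0.7,0,0,0,0],[-0.1,-0.35,0,0,0,0],[0,0,0,0,0,-0.3],[0,0,0,0,0,-0.6],[0,0,0,0,0,-0.6],[0,0,0,0,0,-0.6],[0,0,0,0,0,-0.6]],
])

```text
clock: 13.52
position: [0.53, 0.3611, 0.3165]
ee_rot: [1.0, -0.004, -0.002, 0.0]
ft_force: [0.4, 0.3, -3.8]
grip_width: 0.297
grasp_force: 45.0
```

Call:
carry_out([
  [[0,0,0,0,0,-0.6],[0,0,0,0,0,-0.6],[0,0,0,0,0,-0.5],[0,0,0,0,0,-0.27],[0,0,0,0,0,0],[0,0,0,0,0,0],[0,0,0,0,0,0]],
])

```text
clock: 14.1
position: [0.5306, 0.3606, 0.3174]
ee_rot: [0.995, 0.097, -0.001, 0.0]
ft_force: [-0.4, 0.5, -3.7]
grip_width: 0.291
grasp_force: 44.9
```

```bash
python3 - <<'E'
from h import *
plan([.5305,.371,.162],.195)
P,a=snap("wrist","pics/w6.png");S,s=snap("scene","pics/s6.png")
c=np.zeros((420,800,3),'uint8');c[:,:400]=a[:,80:480];c[:,400:]=cv2.resize(s[110:320,350:550],(400,420));cv2.imwrite("pics/z6.png",c)
# where the bar ends (world) should fall in the wrist view
for y in(-.106,0,.106):print(y,proj(P,np.array([.5305-y*np.sin(.195)*1.,.371+y*np.cos(.195),.154])))
E
```

```text
clock 14.1 pos [0.5306 0.3606 0.3174] yaw 0.19399531146332255 q [-0.4071  0.3686 -0.3625  1.2513  0.1268  1.5458 -2.1274] w 0.29125505812779146
shift units [ 0.0576 -0.2542  3.8841] turn z units -0.009594068812798806
-0.106 [377.9037 184.6239]
0 [261.3329 184.5899]
0.106 [145.2753 184.8597]
```

View pics/z6.png

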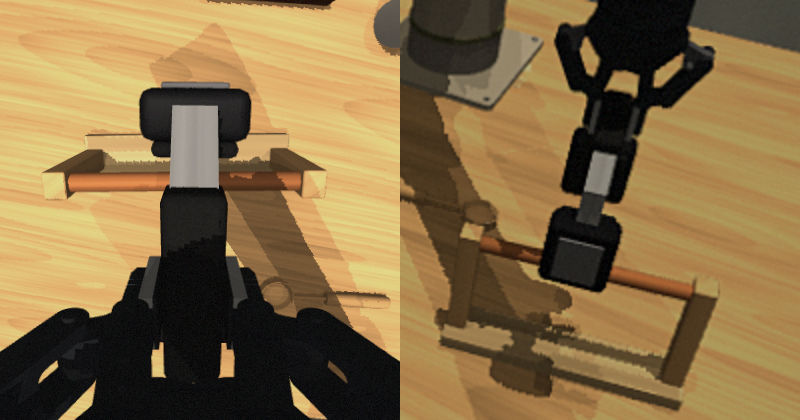

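The bar in the wrist view runs from column 148 to 383 at row 182. That is within about 3 mm of prediction and square to the tool. Lowering now.

Call:
carry_out([
  [[0.06,-0.15,0.1,0,0,0],[0,0,0.3,0,0,0],[0,0,0.3,0,0,0],[0,0,0.3,0,0,0],[0,0,0.3,0,0,0],[0,0,0.3,0,0,0],[0,0,0.3,0,0,0],[0,0,0.3,0,0,0],[0,0,0.3,0,0,0],[0,0,0.3,0,0,0],[0,0,0.3,0,0,0],[0,0,0.3,0,0,0],[0,0,0.2,0,0,0],[0,0,0.1,0,0,0],[0,0,0.05,0,0,0],[0,0,0,0,0,0],[0,0,0,0,0,0]],
])

```text
clock: 15.62
position: [0.5322, 0.367, 0.1686]
ee_rot: [0.995, 0.097, -0.0, -0.0]
ft_force: [0.0, -0.1, -3.7]
grip_width: 0.291
grasp_force: 44.9
```

Call:
carry_out([
  [[0,0,0.05,0,0,0],[0,0,0.05,0,0,0],[0,0,0,0,0,0],[0,0,0,0,0,0]],
])

```text
clock: 15.95
position: [0.5319, 0.3667, 0.164]
ee_rot: [0.995, 0.097, -0.001, -0.0]
ft_force: [-0.2, 0.3, -3.4]
grip_width: 0.29
grasp_force: 44.9
```

Call:
carry_out([
  [[0,0,0.04,0,0,0],[0,0,0.04,0,0,0],[0,0,0.03,0,0,0],[0,0,0,0,0,0],[0,0,0,0,0,0]],
])

```text
clock: 16.37
position: [0.5319, 0.3667, 0.1595]
ee_rot: [0.995, 0.097, -0.001, -0.0]
ft_force: [-0.0, 0.8, -3.7]
grip_width: 0.294
grasp_force: 44.9
```

Call:
carry_out([
  [[0,0,0.025,0,0,0],[0,0,0.025,0,0,0],[0,0,0,0,0,0],[0,0,0,0,0,0],[0,0,0,0,0,0]],
])

```text
clock: 16.78
position: [0.5321, 0.3668, 0.1587]
ee_rot: [0.995, 0.097, -0.0, -0.0]
ft_force: [-2.5, -2.9, 6.6]
grip_width: 0.29
grasp_force: 46.0
```

Call:
carry_out([
  [[0,0,0,0,0,0],[0,0,0,0,0,0],[0,0,0,0,0,0],[0,0,0,0,0,0],[0,0,0,0,0,0],[0,0,0,0,0,0]],
], hand=0.1, force=20)

```text
clock: 17.28
position: [0.5319, 0.3667, 0.1575]
ee_rot: [0.995, 0.097, -0.001, -0.0]
ft_force: [0.3, 0.1, 0.4]
grip_width: 0.451
grasp_force: 0.0
```

Call:
carry_out([
  [[0,0,-0.2,0,0,0],[0,0,-0.3,0,0,0],[0,0,-0.4,0,0,0],[0,0,-0.5,0,0,0],[0,0,-0.6,0,0,0],[0,0,-0.6,0,0,0],[0,0,-0.4,0,0,0],[0,0,0,0,0,0],[0,0,0,0,0,0],[0,0,0,0,0,0],[0,0,0,0,0,0],[0,0,0,0,0,0],[0,0,0,0,0,0]],
])

```text
clock: 18.37
position: [0.5319, 0.3665, 0.2769]
ee_rot: [0.995, 0.097, -0.001, 0.0]
ft_force: [0.3, -0.1, 0.5]
grip_width: 0.446
grasp_force: 0.0
```

```bash
python3 - <<'E'
from h import *
o=get_obs();print(o["clock"],o["position"],o["grip_width"],o["ft_force"])
P,a=snap("wrist","pics/w7.png");S,s=snap("scene","pics/s7.png");T,t=snap("top","pics/t7.png")
c=np.zeros((600,800,3),'uint8');c[:210,:280]=cv2.resize(a,(280,210));c[:600,280:800]=cv2.resize(s[150:330,370:526],(520,600));c[210:570,:280]=crop(t,365,175,70,90,4)
cv2.imwrite("pics/z7.png",c)
E
```

```text
18.3667 [0.5319 0.3665 0.2769] 0.44604670036051575 [ 0.3419 -0.1078  0.5159]
```

View pics/z7.png

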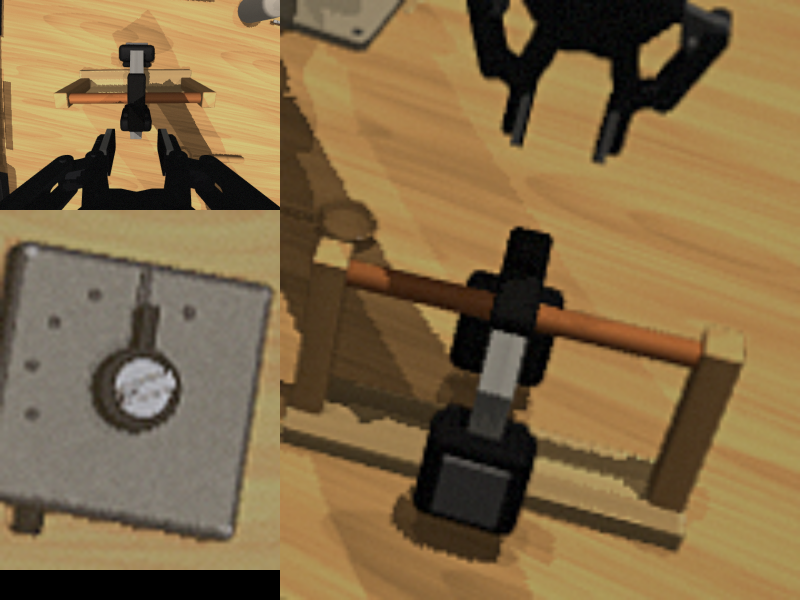

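The headset hangs over the bar mid-span, one cup each side, with the gripper clear. The lug points at the idle bar. I'll check that it is still and not tilted, then hand in.

```bash
python3 - <<'E'
from h import *
ims=[camera("scene").astype(int) for _ in range(12)]
print([int((np.abs(i-ims[0])[215:320,390:470].max(-1)>25).sum()) for i in ims])
# tilt: top view and wrist view of steel band pieces either side of the pad
S=camera_params("scene");T=camera_params("top");P=camera_params("wrist")
s=lambda u,v:(370+(u-280)*156/520,150+v*180/600); w=lambda u,v:(2*u,2*v)
print("+x band/pad end",tri(S,s(508,333),P,w(137,73)),"-x pad end",tri(S,s(531,230),P,w(136,107)))
E
```

```text
[0, 1, 1, 1, 1, 1, 1, 1, 1, 1, 1, 1]
+x band/pad end (array([0.5752, 0.3747, 0.1648]), np.float64(0.0010043898303494596)) -x pad end (array([0.5418, 0.3681, 0.2193]), np.float64(0.0017198066490371716))
```

```bash
python3 - <<'E'
from h import *
S=camera_params("scene");P=camera_params("wrist")
c=np.array([.532,.3667,.154]);R=Ro.from_euler('z',.195).as_matrix()
for tilt in(-.25,0,.25):
  Q=R@Ro.from_euler('y',tilt).as_matrix()
  f=lambda p:c+Q@(np.array(p)-[0,0,.126])
  g=lambda p:(proj(S,f(p))-[370,150])*[520/156,600/180]+[280,0]
  print("tilt",tilt)
  for n,p in(("+x outer bottom mid",(.088,0,0)),("+x cup top mid",(.066,0,.075)),("-x outer end bottom",(-.088,0,0)),("-x inner bottom",(-.045,0,0)),("pad +x top",(.045,0,.15)),("pad -x top",(-.045,0,.15))):
    print(n,"z7",g(p),"wrist/2",proj(P,f(p))/2)
E
```

```text
tilt -0.25
+x outer bottom mid z7 [457.9517 539.3456] wrist/2 [136.313   28.3957]
+x cup top mid z7 [486.9965 419.9797] wrist/2 [136.3029  49.5893]
-x outer end bottom z7 [484.827  394.6677] wrist/2 [136.3211 104.1872]
-x inner bottom z7 [478.8957 426.3702] wrist/2 [136.3196  88.6978]
pad +x top z7 [517.0784 298.1046] wrist/2 [136.2877  80.0232]
pad -x top z7 [528.1325 234.706 ] wrist/2 [136.2978 131.1746]
tilt 0
+x outer bottom mid z7 [457.9927 530.6351] wrist/2 [136.3171  43.7846]
+x cup top mid z7 [484.153  427.3706] wrist/2 [136.3067  55.7105]
-x outer end bottom z7 [496.2207 344.7424] wrist/2 [136.3196 119.6574]
-x inner bottom z7 [487.6076 386.2751] wrist/2 [136.3192 102.8525]
pad +x top z7 [512.0631 318.596 ] wrist/2 [136.2904  73.4756]
pad -x top z7 [530.9834 225.2875] wrist/2 [136.2947 132.02  ]
tilt 0.25
+x outer bottom mid z7 [461.327 508.762] wrist/2 [136.3198  59.3918]
+x cup top mid z7 [483.2666 426.4937] wrist/2 [136.3096  63.444 ]
-x outer end bottom z7 [508.4833 293.0427] wrist/2 [136.317  135.0916]
-x inner bottom z7 [497.5935 342.4007] wrist/2 [136.3179 116.9534]
pad +x top z7 [507.2261 337.6556] wrist/2 [136.2935  69.1933]
pad -x top z7 [532.8576 220.1812] wrist/2 [136.2917 130.7762]
```

The observed edges match a level headset (near cup bottom about row 525, far cup inner bottom about row 383), and nothing is moving.

```bash
python3 -c "
from workcell import *
print(hand_in())"
```

```text
the job is handed in; nothing more can be done
None
```

The job is handed in, but no verdict came back: the collar lug points at the idle bar and the ear defenders hang level and still over the rail's bar; I turned only the collar, saw no bystander moved, and did not measure the fine knob's angle.

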